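# Set the sunken dimmer knob to its index tooth

## Task

The lamp dimmer on the table is locked by a steel keeper bar lying across the sunken control knob. Swing the keeper bar aside, to either side, until it is well clear of the round well, then turn the knob in the well until its pointed, white-lined end points at the single raised tooth on the ring round the well, and let go. Do not shift the toothed ring, and do not knock over the ink bottle.

Things in the scene. Friction and masses are not known exactly. Their poses are not given: they have to be found in the camera images.
- console: Fixed grey desk console on a dark wedge base, may be yawed. Its 200 x 250 mm face slopes down to the robot, 0.6 rad (34 deg) from level. Origin on the table under the face's middle; x to its back, y to its left, z up. In this frame the face's uphill direction u is (0.825,0,0.565), its left v is (0,1,0), its outward normal n is (-0.565,0,0.825). Nothing stands above it.
- face_centre (a point): Middle of the sloping face, at console frame (0, 0, 0.115). Face points are given as (u, v, n) in m from here.
- well_mouth (a point): Centre of the mouth of the round well, 92 mm diameter, 34 mm deep, sunk along the normal; face point (0, -0.018, 0).
- knob (a joint): Angle (rad) of the black bar knob in the well about the face normal: 0 = pointed end uphill, positive = anticlockwise seen facing the console's face from outside (pointed end goes to the console's left). Stops at -1.45 and 1.45; starts -1.2 to -0.85 (pointed end to the right); stays where left; friction 0.06 N m.
- knob_top (a point): Centre of the knob's top, on its axis, 6 mm below the face. The bar is 18 mm wide, 60 mm long, 24 mm tall, longer by a pointed nose at one end with a white line on top; round its foot a flat disc, top 30 mm below the face. Beside the bar are 37 mm to the wall on each side: fingers opened to only 45 to 50 mm fit in, along the normal, and can turn with the bar.
- pointer_tip (a point): Tip of the knob's pointed nose at the level of the knob's top, 36 mm from the axis.
- index_ring (a joint): Angle (rad) of the flat aluminium ring (96 to 114 mm diameter, 4 mm high) lying on the face round the well, with one raised tooth (13 x 7 mm, 7 mm high, black line on top). Same zero and direction as the knob, so the knob is set when joint knob equals it. Stiff (1.2 N m), stands somewhere from -0.15 to 0.35; must be left alone.
- index_mark (a point): Point in the well just inward of the ring's tooth, 36 mm from the axis and 6 mm below the face: where the pointer tip has to come.
- keeper (a joint): Angle (rad) of the keeper bar about the face normal. 0 = points to the console's right, straight across the well; positive = free end swung uphill, negative = downhill; stops at -1.5 and 1.5. Friction 0.1 N m; stays where left; starts between -0.12 and 0.12. Beyond 0.7 either way it is clear of the well.
- keeper_pivot (a point): Point on the face under the keeper's pivot, left of the well: face point (0, 0.070, 0). The keeper is a flat steel bar 16 mm wide, 95 mm long from here, 10 to 18 mm above the face.
- keeper_tab (a point): Top centre of the grey grip tab near the bar's free end (14 mm wide, 36 mm along the bar), 75 mm from the pivot, 38 mm above the face. It can be pinched or pushed sideways.
- ink_bottle: Small dark ink bottle with white cap, 43 mm across, 92 mm tall, standing loose on the table right of the console. Origin at the centre of its underside, z up along the bottle.

How it is judged:
By the outcome, as a careful person would: the job done as asked, in the order asked, and still so for the second after the job is handed in, with the robot touching nothing.
It also fails if it takes over 42 s, if anything falls off the work surface, if the arm or the gripper's body presses on something with over 40 N, if the wrist force passes 120 N, or if a joint passes its speed limit or range.

## Robot

A 7-joint arm with a two-finger parallel gripper is mounted at the origin on a cart in front of the work surface, level with it; the furniture and walls round the work are solid. World frame = base frame: x ahead of the robot, y to its left, z up, the work surface at z = 0. Lengths are in m, angles in rad, forces in N, time in s.
With the tool pointing down it reaches from about 0.375 to 0.925 m from the base axis. Payload 3.1 kg.
Tool frame: the origin (TCP) lies midway between the tips of the shut fingers; the grasp point (between the pads) lies 19 mm behind it; z points along the fingers, y is the direction in which the jaws open and shut (so a half turn about z gives the same grasp; the last joint's range is limited). The gripper opens to 85 mm and grips with 20 to 120 N. Pads are 22 mm wide; open, the fingers measure 114 mm over their backs; the gripper's body (76 mm by 85 mm) begins 54 mm behind the grasp point. The pads swing forward as they close: fully open they stand 13 mm farther back than shut.
Start: joints at [-1.278, 0.383, 0.044, 1.598, -0.018, 1.161, -0.05], TCP at [0.248, 0.601, 0.231] pointing down, gripper open.
Joint ranges: [-2.61, 2.61], [-0.41, 2.15], [-1.48, 1.57], [0, 2.5], [-1.57, 4.71], [0.05, 1.97], [-2.85, 2.85]. Speed limits (rad/s): [2.79, 2.79, 3.14, 3.14, 3.14, 3.14, 3.14].

## Interface

Orientations are given as a unit quaternion [x, y, z, w].
In Python, from bench import env gives the robot as it stands.
- The arm moves only by the tool play_rows, never from a script. Its arguments are lists of equal length, an entry for each row: "translation": the shift along the world's x, y, z in m, a list of three; "rotation": the turn, a rotation vector about the world's x, y, z in rad, a list of three; "jaw": the finger opening in m, from 0 to 0.0854. A call has 1 to 10 rows; each row shifts and turns the commanded pose from where the row before left it; what a row does not reach is not made up. A row lasts 1/12 s, in which the tool goes at most 41.7 mm and 7.16 degrees, less where a joint would pass 70% of its speed; a pose out of reach is approached as far as the arm can. A call is refused whole if a number of a shift passes 0.0417 or a number of a turn 0.125, either way. A call with a gripper value outside its range is refused whole. The fingers move at their own pace and stop on an object; "grip_force" is the grip in N (left out, the last holds). Time passes only in rows, so rows that do not move let the fingers close. It gives the time, the measured TCP pose, the force and the opening at its end, in the units of the state.
- env.state(): the state, without advancing time (a new reading comes with each control period).
- env.camera(name): name is "side" or "top" or "wrist"; returns a dict with "img" (384x512x3 uint8, red, green, blue), "depth" (384x512 float32, m along the optical axis (not along the pixel's ray), 0 where there is no reading), "K" (3x3 intrinsics, pixels), "k1" (the pictures are not rectified: a ray, as slopes to the right and down, at radius r is drawn at 1 + k1 r^2 times it, then the intrinsics apply), "cam_to_world" (4x4, takes a point from camera to world coordinates). Camera axes: x right, y down, z forward; pixel columns grow to the right and rows downward; lengths in m; the calibration is good to about 2 mm. A picture is of the moment at which its call begins.
- env.sign_off(): hands the job in, once; it reports no verdict.
The state is a dict: "t": time; "joint_pos": joint angles; "joint_vel": joint speeds; "joint_efforts": joint torques, N m; "ee_pos": TCP position; "orientation": TCP orientation; "wrist_force": force on the tool from outside, world axes, zero at the start; "wrist_torque": the same for the moment, N m; "grip_width": finger opening in m.
Only numpy, scipy, OpenCV 4.12 (cv2) and the standard library are available. Lean on these libraries where they do the work, as an engineer would, in place of code of your own. Each camera call takes 0.05 s, during which the arm holds its last target.

## Working session

There is one attempt and no reset: what is moved stays moved. The work goes in short steps, Python scripts to look and compute and a tool call to move; the robot and the scene stay as the last step left them, time stands still between calls to the robot, and variables do not carry over. Pictures are saved under pics/ and viewed, and the job is handed in when it is done.

Besides the shell and the picture viewer there is one more tool, called as name(argument=value, ...), one argument or row to a line, values as JSON. play_rows: Moves the arm, as the interface text tells. Its arguments: {"type":"object","properties":{"translation":{"type":"array","items":{"type":"array","items":{"type":"number"}}},"rotation":{"type":"array","items":{"type":"array","items":{"type":"number"}}},"jaw":{"type":"array","items":{"type":"number"}},"grip_force":{"type":"number"}},"required":["translation","rotation","jaw"]}

```bash
ls; mkdir -p pics; python3 - <<'E'
from bench import env
import cv2,numpy as np,pickle
s=env.state();print(s['t'],s['ee_pos'],s['orientation'],s['grip_width'])
for n in ['side','top','wrist']:
    c=env.camera(n);pickle.dump(c,open(f'{n}0.pkl','wb'));cv2.imwrite(f'pics/{n}0.png',c['img'][:,:,::-1])
    print(n,c['K'],c['k1'],np.round(c['cam_to_world'],3))
E
```

```text
pics
0.0 [0.24726824 0.60010518 0.22986635] [ 1.94117176e-01  9.80977456e-01 -1.31183159e-03 -1.79377674e-04] 0.08549290923473625
side [[439.15775473   0.         259.6329697 ]
 [  0.         439.15775473 193.29922076]
 [  0.           0.           1.        ]] -0.11412102763478339 [[ 0.999 -0.024  0.032  0.545]
 [-0.04  -0.636  0.771 -0.78 ]
 [ 0.001 -0.771 -0.636  0.712]
 [ 0.     0.     0.     1.   ]]
top [[433.28600498   0.         251.62650361]
 [  0.         433.28600498 193.3454292 ]
 [  0.           0.           1.        ]] -0.15941468160491656 [[ 0.017 -0.988  0.152  0.458]
 [-1.    -0.016  0.006 -0.061]
 [-0.004 -0.152 -0.988  1.028]
 [ 0.     0.     0.     1.   ]]
wrist [[312.33454863   0.         255.82864938]
 [  0.         312.33454863 197.41117858]
 [  0.           0.           1.        ]] -0.06750116036326938 [[ 0.381  0.877  0.292  0.172]
 [ 0.925 -0.361 -0.123  0.634]
 [-0.003  0.317 -0.948  0.372]
 [ 0.     0.     0.     1.   ]]
```

View pics/side0.png

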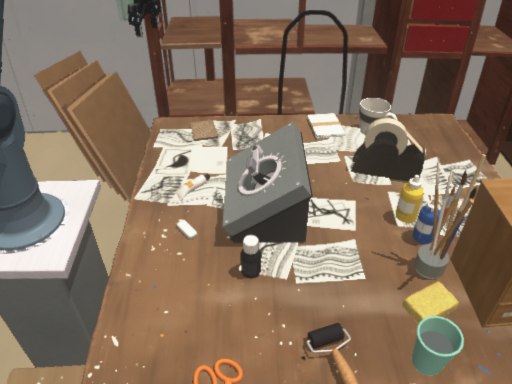

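View pics/top0.png

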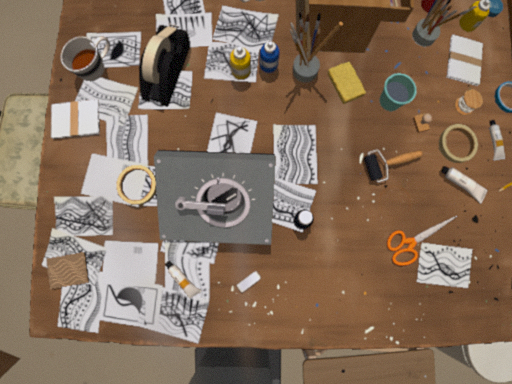

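View pics/wrist0.png

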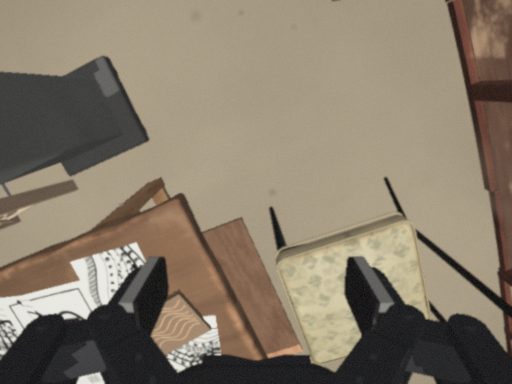

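```bash
cat > h.py <<'E'
import numpy as np,cv2,pickle
def rays(c,px):
    px=np.atleast_2d(np.float64(px)); K=c['K']
    d=np.array([c['k1'],0,0,0,0.])
    n=cv2.undistortPoints(px[:,None],K,d)[:,0]
    return np.c_[n,np.ones(len(n))]
def cloud(c):
    v,u=np.mgrid[0:384,0:512]; r=rays(c,np.c_[u.ravel(),v.ravel()]).reshape(384,512,3)*c['depth'][...,None]
    return r@c['cam_to_world'][:3,:3].T+c['cam_to_world'][:3,3]
def onplane(c,px,p0,n):
    r=rays(c,px)@c['cam_to_world'][:3,:3].T; o=c['cam_to_world'][:3,3]
    return o+r*(((p0-o)@n)/(r@n))[:,None]
def proj(c,P):
    T=c['cam_to_world'];p=(np.atleast_2d(P)-T[:3,3])@T[:3,:3]
    q=p[:,:2]/p[:,2:];r2=(q**2).sum(1,keepdims=True);q=q*(1+c['k1']*r2)
    return q@np.diag([c['K'][0,0],c['K'][1,1]])+c['K'][:2,2]
E
python3 - <<'E'
from h import *
for n,(x0,y0,x1,y1) in {'top':(145,140,320,255),'side':(210,110,330,290)}.items():
    c=pickle.load(open(n+'0.pkl','rb'));k=4 if n=='top' else 3.3
    cv2.imwrite(f'pics/{n}0z.png',cv2.resize(c['img'][y0:y1,x0:x1,::-1],None,fx=k,fy=k,interpolation=cv2.INTER_CUBIC))
    P=cloud(c); 
    if n=='top':
        print(np.round(P[[165,240,170,235,203],[165,165,265,265,260]],3)); print(np.round(P[197:203,300:306,2],3))
E
```

```text
[[ 0.648  0.125  0.159]
 [ 0.5    0.15   0.002]
 [ 0.64  -0.082  0.158]
 [ 0.512 -0.086  0.071]
 [ 0.578 -0.073  0.113]]
[[0.004 0.002 0.003 0.004 0.005 0.008]
 [0.004 0.003 0.003 0.002 0.004 0.008]
 [0.005 0.006 0.006 0.002 0.007 0.004]
 [0.004 0.005 0.005 0.004 0.004 0.008]
 [0.005 0.007 0.005 0.005 0.007 0.004]
 [0.007 0.005 0.005 0.003 1.028 0.004]]
```

View pics/top0z.png

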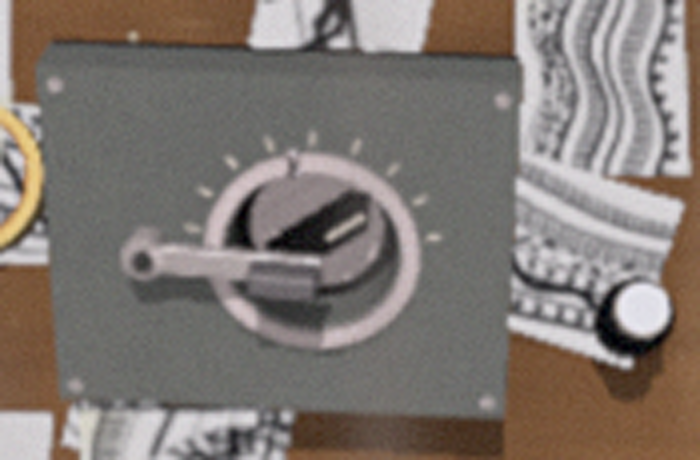

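View pics/side0z.png

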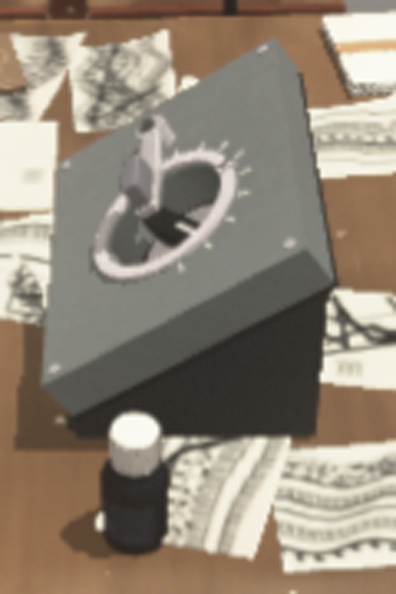

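```bash
python3 - <<'E'
from h import *
res={}
for n,off,k,S,poly in [('top',(145,140),4,[(55,85),(503,101),(487,402),(75,386)],[(60,100),(200,100),(160,220),(80,330)]),
                  ('side',(210,110),3.3,[(263,48),(290,243),(55,368),(67,163)],[(250,70),(285,230),(230,160),(200,130)])]:
    c=pickle.load(open(n+'0.pkl','rb'));P=cloud(c)
    S=(np.array(S)+.5)/k-.5+off
    m=np.zeros((384,512),np.uint8);cv2.fillPoly(m,[S.astype(int)],1)
    Q=P[(m>0)&(c['depth']>0)]
    def fit(Q):
        c0=Q.mean(0);nn=np.linalg.svd(Q-c0)[2][2];return c0,nn*np.sign(nn[2])
    for i in range(8):
        if i==0: c0=np.median(Q,0);a=.0; best=None
        if i==0:
            rng=np.random.default_rng(0);b=0
            for _ in range(300):
                q=Q[rng.choice(len(Q),3,False)];N=np.cross(q[1]-q[0],q[2]-q[0]);N/=np.linalg.norm(N)
                g=abs((Q-q[0])@N)<.003
                if g.sum()>b:b=g.sum();G=g
        c0,nn=fit(Q[G]);G=abs((Q-c0)@nn)<.004
    print(n,'normal',nn,'tilt',np.arccos(nn[2]),'yaw',np.arctan2(-nn[1],-nn[0]),G.sum(),'of',len(Q))
    W=onplane(c,S,c0,nn);print(np.round(W,4));print('mid',W.mean(0))
    right=W[1]-W[0]+W[2]-W[3]; print('yaw from screws',np.arctan2(right[0],-right[1]), np.linalg.norm(W[1]-W[0]),np.linalg.norm(W[3]-W[0]))
E
```

```text
top normal [-0.56332405  0.01425161  0.82611314] tilt 0.5986215977944982 yaw -0.025293735647532564 6470 of 8318
[[ 0.6549  0.1378  0.1646]
 [ 0.6496 -0.0925  0.165 ]
 [ 0.5013 -0.0891  0.0638]
 [ 0.5058  0.1414  0.0629]]
mid [0.57790612 0.02441925 0.11408855]
yaw from screws -0.021263415407111224 0.23034735061146888 0.1804445600006204
side normal [-0.56411691  0.01293244  0.82559364] tilt 0.5995428718660102 yaw -0.022921086708884406 3170 of 4157
[[ 0.6552  0.1411  0.1659]
 [ 0.6501 -0.0906  0.166 ]
 [ 0.5023 -0.0884  0.065 ]
 [ 0.5074  0.1438  0.0648]]
mid [0.57875363 0.02647727 0.11541191]
yaw from screws -0.02184501998052606 0.23178212907680587 0.17914403180210134
```

```bash
cat >> h.py <<'E'
yaw=-0.022; FC=np.array([.5783,.0255,.115])
Rc=np.array([[np.cos(yaw),-np.sin(yaw),0],[np.sin(yaw),np.cos(yaw),0],[0,0,1]])
U=Rc@[.825,0,.565];V=Rc@[0,1,0];N=Rc@[-.565,0,.825]
F=np.c_[U,V,N]
def f2w(p): return FC+np.atleast_2d(p)@F.T
def w2f(P): return (np.atleast_2d(P)-FC)@F
def pf(c,px,h): return w2f(onplane(c,px,FC+N*h,N))
# rectified face view at height h: rows downhill, columns right; s px/mm
def rect(c,h,s=4,cen=(0,-.018),half=(.075,.1)):
    H=int(half[0]*2000*s);Wd=int(half[1]*2000*s)
    r,cc=np.mgrid[0:H,0:Wd]
    u=cen[0]+half[0]-r/s/1000; v=cen[1]+half[1]-cc/s/1000
    q=proj(c,f2w(np.c_[u.ravel(),v.ravel(),np.full(u.size,h)])).astype(np.float32).reshape(H,Wd,2)
    return cv2.remap(c['img'],q[...,0],q[...,1],cv2.INTER_CUBIC)
E
python3 - <<'E'
from h import *
for n in ['top','side']:
    c=pickle.load(open(n+'0.pkl','rb'))
    a=rect(c,.004,4);
    for h,nm in [(.004,'ring'),(-.006,'knob')]:
        cv2.imwrite(f'pics/{n}0_{nm}.png',rect(c,h,4)[:,:,::-1])
E
```

```text
(no output)
```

View pics/top0_ring.png

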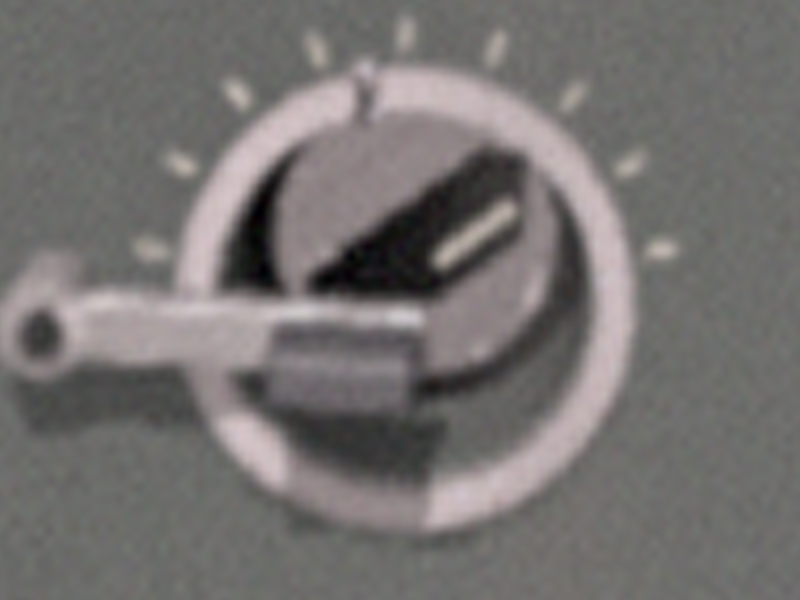

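View pics/side0_ring.png

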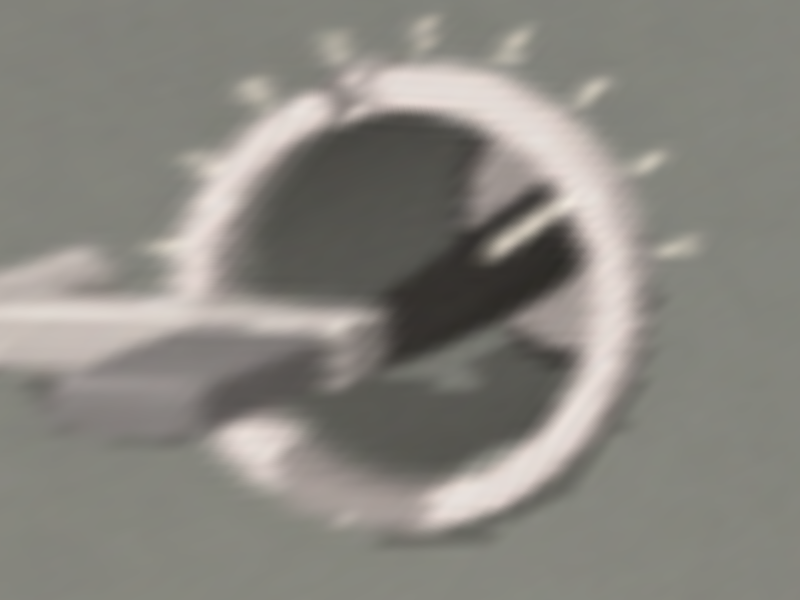

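View pics/top0_knob.png

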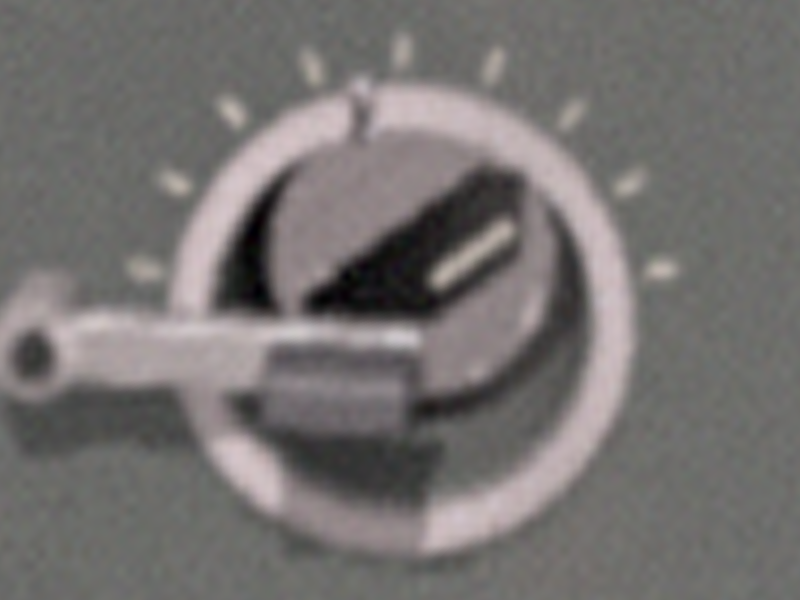

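View pics/side0_knob.png

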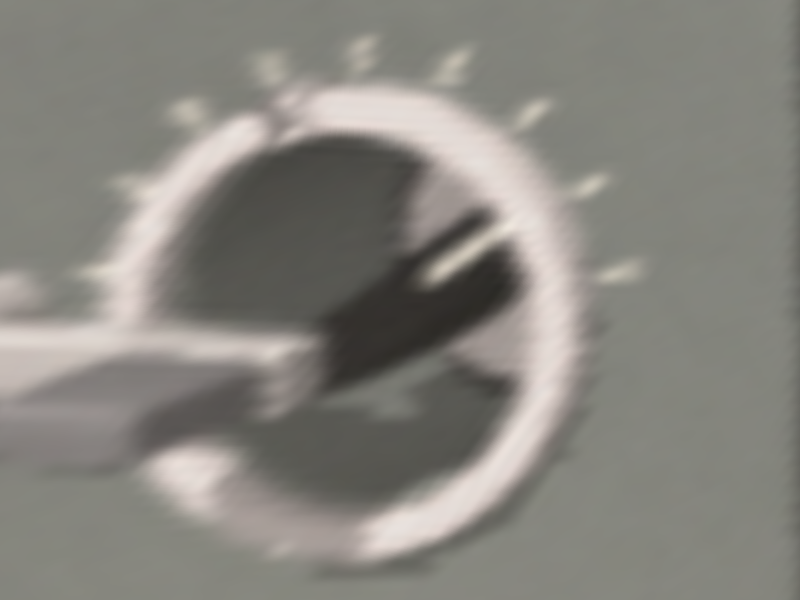

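```bash
sed -i 's/FC=np.array(.*$/FC=np.array([.5787,.0240,.1153])/' h.py; python3 - <<'E'
from h import *
ims=[]
for n in ['top','side']:
    c=pickle.load(open(n+'0.pkl','rb'))
    for h in (.018,.038):
        a=rect(c,h,3,cen=(0,.02),half=(.05,.065))
        cv2.line(a,(45,150),(270,150),(255,0,0),1)
        ims.append(a)
cv2.imwrite('pics/kp.png',np.vstack([np.hstack(ims[:2]),np.hstack(ims[2:])])[:,:,::-1])
E
```

```text
(no output)
```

View pics/kp.png

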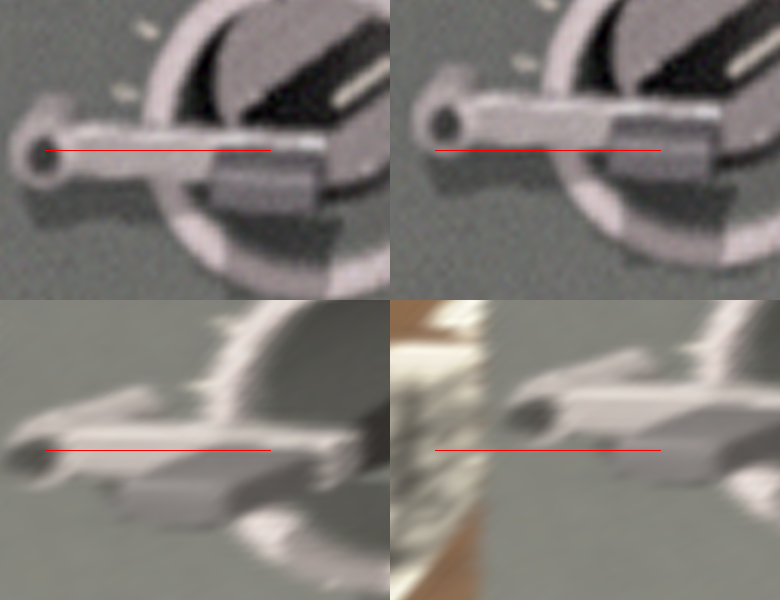

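```bash
cat >> h.py <<'E'
from scipy.spatial.transform import Rotation as Ro
def tool(a): # jaw axis at angle a from uphill toward left
    y=np.cos(a)*U+np.sin(a)*V; return Ro.from_matrix(np.c_[np.cross(y,-N),y,-N])
def delta(s,p,R):
    d=np.asarray(p)-s['ee_pos']; r=(R*Ro.from_quat(s['orientation']).inv()).as_rotvec(); return d,r
def rep(s):
    R=Ro.from_quat(s['orientation']); e=w2f(s['ee_pos'])[0]; y=R.as_matrix()[:,1]
    print('t',round(s['t'],2),'face',np.round(e*1000,1),'jawang',round(np.arctan2(y@V,y@U),3),'tilt err',round(np.arccos(min(1,-R.as_matrix()[:,2]@N)),3),'F',np.round(s['wrist_force'],1),'T',np.round(s['wrist_torque'],2),'w',round(s['grip_width'],4),'q',np.round(s['joint_pos'],2))
E
python3 - <<'E'
from h import *
from bench import env
s=env.state();rep(s)
d,r=delta(s,f2w([-.003,-.005,.11])[0],tool(0)); print(d,d/20,r,r/20)
print(FC,U,V,N)
E
```

```text
t 0.15 face [-218.9  568.9  289.1] jawang 1.263 tilt err 0.601 F [ 0.5 -0.1 -0.5] T [-0.02 -0.01 -0.06] w 0.0851 q [-1.28  0.38  0.04  1.6  -0.02  1.16 -0.05]
[ 0.26666628 -0.57990222 -0.02583214] [ 0.01333331 -0.02899511 -0.00129161] [ 0.34997188 -0.53509639 -1.16368869] [ 0.01749859 -0.02675482 -0.05818443]
[0.5787 0.024  0.1153] [ 0.82480036 -0.01814854  0.565     ] [0.02199823 0.99975801 0.        ] [-0.56486328  0.012429    0.825     ]
```

play_rows(
  translation=[
    [0.0133,-0.029,0],
    [0.0133,-0.029,0],
    [0.0133,-0.029,0],
    [0.0133,-0.029,0],
    [0.0133,-0.029,0],
    [0.0133,-0.029,0],
    [0.0133,-0.029,0],
    [0.0133,-0.029,0],
    [0.0133,-0.029,0],
    [0.0133,-0.029,0],
  ],
  rotation=[
    [0.0175,-0.0268,-0.0582],
    [0.0175,-0.0268,-0.0582],
    [0.0175,-0.0268,-0.0582],
    [0.0175,-0.0268,-0.0582],
    [0.0175,-0.0268,-0.0582],
    [0.0175,-0.0268,-0.0582],
    [0.0175,-0.0268,-0.0582],
    [0.0175,-0.0268,-0.0582],
    [0.0175,-0.0268,-0.0582],
    [0.0175,-0.0268,-0.0582],
  ],
  jaw=[0.04,0.04,0.04,0.04,0.04,0.04,0.04,0.04,0.04,0.04],
)

```text
t: 0.98
ee_pos: [0.3808, 0.3091, 0.231]
orientation: [0.465, 0.871, 0.11, 0.113]
wrist_force: [-0.8, -0.4, 0.5]
grip_width: 0.0401
```

```bash
python3 - <<'E'
from h import *
from bench import env
s=env.state();rep(s)
d,r=delta(s,f2w([-.003,-.005,.11])[0],tool(0)); print(d,d/10,r,r/10)
E
```

```text
t 0.98 face [-103.   280.7  210.7] jawang 0.608 tilt err 0.312 F [-0.8 -0.4  0.5] T [-0.09  0.22 -0.01] w 0.0401 q [-1.13 -0.1   0.24  2.19  0.28  0.81 -0.47]
[ 0.13315808 -0.28869692 -0.02661655] [ 0.01331581 -0.02886969 -0.00266165] [ 0.1736896  -0.26454502 -0.57877774] [ 0.01736896 -0.0264545  -0.05787777]
```

play_rows(
  translation=[
    [0.0133,-0.0289,-0.0027],
    [0.0133,-0.0289,-0.0027],
    [0.0133,-0.0289,-0.0027],
    [0.0133,-0.0289,-0.0027],
    [0.0133,-0.0289,-0.0027],
    [0.0133,-0.0289,-0.0027],
    [0.0133,-0.0289,-0.0027],
    [0.0133,-0.0289,-0.0027],
    [0.0133,-0.0289,-0.0027],
    [0.0133,-0.0289,-0.0027],
  ],
  rotation=[
    [0.0174,-0.0265,-0.0579],
    [0.0174,-0.0265,-0.0579],
    [0.0174,-0.0265,-0.0579],
    [0.0174,-0.0265,-0.0579],
    [0.0174,-0.0265,-0.0579],
    [0.0174,-0.0265,-0.0579],
    [0.0174,-0.0265,-0.0579],
    [0.0174,-0.0265,-0.0579],
    [0.0174,-0.0265,-0.0579],
    [0.0174,-0.0265,-0.0579],
  ],
  jaw=[0.04,0.04,0.04,0.04,0.04,0.04,0.04,0.04,0.04,0.04],
)

```text
t: 1.82
ee_pos: [0.5135, 0.0204, 0.2041]
orientation: [0.683, 0.668, 0.207, 0.212]
wrist_force: [1.0, 0.1, -0.4]
grip_width: 0.0398
```

```bash
python3 - <<'E'
from h import *
from bench import env
s=env.state();rep(s)
d,r=delta(s,f2w([-.003,-.005,.11])[0],tool(0)); print(d,r)
c=env.camera('wrist');pickle.dump(c,open('w1.pkl','wb'));cv2.imwrite('pics/w1.png',c['img'][:,:,::-1])
ims=[]
for h in (.018,.038):
        a=rect(c,h,3,cen=(0,.02),half=(.06,.065))
        cv2.line(a,(45,180),(270,180),(255,0,0),1)
        ims.append(a)
cv2.imwrite('pics/kp1.png',np.hstack(ims)[:,:,::-1])
E
```

```text
t 1.82 face [ -3.5  -5.1 110. ] jawang -0.001 tilt err 0.012 F [ 1.   0.1 -0.4] T [ 0.01  0.6  -0.03] w 0.0398 q [-0.73 -0.19  0.5   2.4   0.63  0.38 -0.76]
[4.41965396e-04 6.51029932e-05 2.64559737e-04] [-0.00070193  0.00099768  0.00036654]
```

View pics/w1.png

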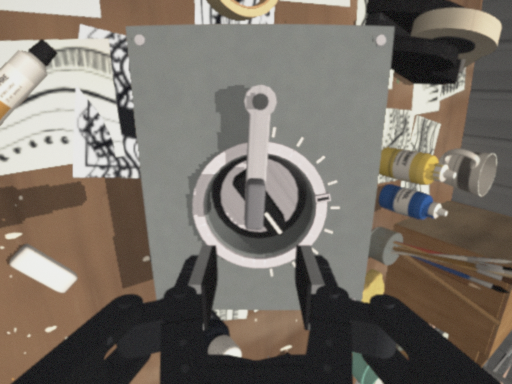

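View pics/kp1.png

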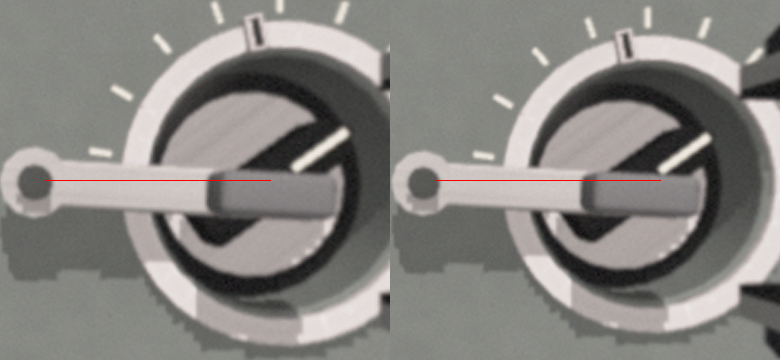

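play_rows(
  translation=[
    [0.0081,-0.0002,-0.0118],
    [0.0081,-0.0002,-0.0118],
    [0.0081,-0.0002,-0.0118],
    [0.0081,-0.0002,-0.0118],
    [0.0081,-0.0002,-0.0118],
    [0.0081,-0.0002,-0.0118],
    [0,0,0],
  ],
  rotation=[
    [0,0,0],
    [0,0,0],
    [0,0,0],
    [0,0,0],
    [0,0,0],
    [0,0,0],
    [0,0,0],
  ],
  jaw=[0.04,0.04,0.04,0.04,0.04,0.04,0.04],
)

```text
t: 2.45
ee_pos: [0.5617, 0.0206, 0.1313]
orientation: [0.682, 0.67, 0.205, 0.211]
wrist_force: [-0.1, -0.5, -1.0]
grip_width: 0.0402
```

```bash
python3 - <<'E'
from h import *
from bench import env
s=env.state();rep(s)
# arc about pivot: from current, keeper command angle a (pivot u0,v.070), radius 75
piv=np.array([0,.070])
R0=tool(0);p0=s['ee_pos'];prev=np.array(p0);pa=0
for a in np.arange(.12,1.45,.12):
    p=f2w([piv[0]+.075*np.sin(a),piv[1]-.075*np.cos(a),.024])[0]
    print(round(a,2),np.round(p-prev,4),np.round(N*.12,4));prev=p
E
```

```text
t 2.45 face [-4.9 -3.8 22.8] jawang 0.004 tilt err 0.013 F [-0.1 -0.5 -1. ] T [ 0.09  0.65 -0.05] w 0.0402 q [-0.7   0.11  0.55  2.36  0.46  0.11 -0.63]
0.12 [ 0.0108 -0.0009  0.0089] [-0.0678  0.0015  0.099 ]
0.24 [0.0073 0.0014 0.005 ] [-0.0678  0.0015  0.099 ]
0.36 [0.0071 0.0025 0.0049] [-0.0678  0.0015  0.099 ]
0.48 [0.0069 0.0035 0.0046] [-0.0678  0.0015  0.099 ]
0.6 [0.0065 0.0045 0.0044] [-0.0678  0.0015  0.099 ]
0.72 [0.006  0.0054 0.004 ] [-0.0678  0.0015  0.099 ]
0.84 [0.0054 0.0062 0.0036] [-0.0678  0.0015  0.099 ]
0.96 [0.0048 0.0069 0.0032] [-0.0678  0.0015  0.099 ]
1.08 [0.0041 0.0076 0.0027] [-0.0678  0.0015  0.099 ]
1.2 [0.0033 0.0081 0.0021] [-0.0678  0.0015  0.099 ]
1.32 [0.0025 0.0085 0.0016] [-0.0678  0.0015  0.099 ]
1.44 [0.0016 0.0088 0.001 ] [-0.0678  0.0015  0.099 ]
```

play_rows(
  translation=[
    [0.0108,-0.0009,0.0089],
    [0.0073,0.0014,0.005],
    [0.0071,0.0025,0.0049],
    [0.0069,0.0035,0.0046],
    [0.0065,0.0045,0.0044],
  ],
  rotation=[
    [-0.0678,0.0015,0.099],
    [-0.0678,0.0015,0.099],
    [-0.0678,0.0015,0.099],
    [-0.0678,0.0015,0.099],
    [-0.0678,0.0015,0.099],
  ],
  jaw=[0.04,0.04,0.04,0.04,0.04],
)

```text
t: 2.87
ee_pos: [0.599, 0.0312, 0.1605]
orientation: [0.452, 0.842, 0.133, 0.262]
wrist_force: [-0.6, -0.7, -2.5]
grip_width: 0.0404
```

```bash
python3 - <<'E'
from h import *
from bench import env
s=env.state();rep(s)
E
```

```text
t 2.87 face [42.2  7.6 25.9] jawang 0.608 tilt err 0.013 F [-0.6 -0.7 -2.5] T [ 0.1   1.   -0.03] w 0.0404 q [-0.45  0.12  0.28  2.25  0.41  0.21  0.03]
```

play_rows(
  translation=[
    [0.006,0.0054,0.004],
    [0.0054,0.0062,0.0036],
    [0.0048,0.0069,0.0032],
    [0.0041,0.0076,0.0027],
    [0.0033,0.0081,0.0021],
    [0.0025,0.0085,0.0016],
    [0,0,0],
  ],
  rotation=[
    [-0.0678,0.0015,0.099],
    [-0.0678,0.0015,0.099],
    [-0.0678,0.0015,0.099],
    [-0.0678,0.0015,0.099],
    [-0.0678,0.0015,0.099],
    [-0.0678,0.0015,0.099],
    [0,0,0],
  ],
  jaw=[0.04,0.04,0.04,0.04,0.04,0.04,0.04],
)

```text
t: 3.45
ee_pos: [0.6267, 0.076, 0.1792]
orientation: [0.127, 0.947, 0.033, 0.294]
wrist_force: [1.0, 0.2, 0.1]
grip_width: 0.0397
```

```bash
python3 - <<'E'
from h import *
from bench import env
s=env.state();rep(s)
# next: lift along N by .1, then hover over knob at n=.09, jaw angle .59
print('lift',N*.09)
d,r=delta(s,f2w([0,-.018,.10])[0],tool(.59));print(d,r)
for n in ['top','side']:
    c=env.camera(n);pickle.dump(c,open(n+'2.pkl','wb'))
    cv2.imwrite(f'pics/{n}2.png',cv2.resize(c['img'][110:270,140:330,::-1],None,fx=3,fy=3))
E
```

```text
t 3.45 face [74.7 53.1 26.2] jawang 1.326 tilt err 0.012 F [1.  0.2 0.1] T [-0.03  0.57  0.01] w 0.0397 q [-0.4   0.15  0.14  2.16  0.52  0.29  0.58]
lift [-0.05083769  0.00111861  0.07425   ]
[-0.10485776 -0.06876399  0.01864301] [ 0.41511053 -0.00921268 -0.60805002]
```

View pics/side2.png

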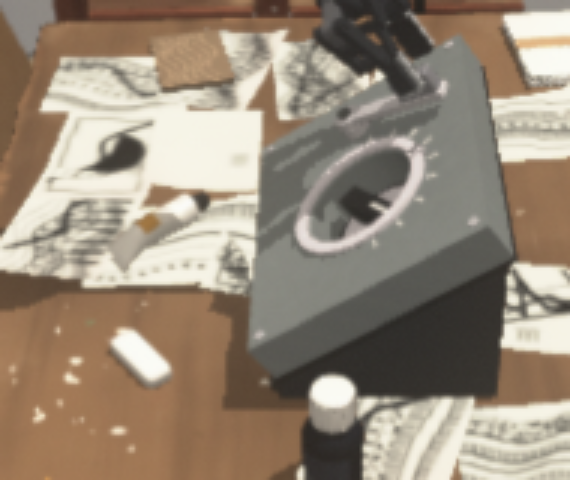

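play_rows(
  translation=[
    [-0.0113,0.0002,0.0165],
    [-0.0113,0.0002,0.0165],
    [-0.0113,0.0002,0.0165],
    [-0.0102,-0.0098,-0.0044],
    [-0.0102,-0.0098,-0.0044],
    [-0.0102,-0.0098,-0.0044],
    [-0.0102,-0.0098,-0.0044],
    [-0.0102,-0.0098,-0.0044],
    [-0.0102,-0.0098,-0.0044],
    [-0.0102,-0.0098,-0.0044],
  ],
  rotation=[
    [0,0,0],
    [0,0,0],
    [0,0,0],
    [0.0593,-0.0013,-0.0869],
    [0.0593,-0.0013,-0.0869],
    [0.0593,-0.0013,-0.0869],
    [0.0593,-0.0013,-0.0869],
    [0.0593,-0.0013,-0.0869],
    [0.0593,-0.0013,-0.0869],
    [0.0593,-0.0013,-0.0869],
  ],
  jaw=[0.04,0.04,0.04,0.046,0.046,0.046,0.046,0.046,0.046,0.046],
)

```text
t: 4.38
ee_pos: [0.5207, 0.0054, 0.1972]
orientation: [0.465, 0.835, 0.138, 0.261]
wrist_force: [0.4, -0.4, -0.1]
grip_width: 0.046
```

```bash
python3 - <<'E'
from h import *
from bench import env
s=env.state();rep(s)
d,r=delta(s,f2w([0,-.018,.10])[0],tool(.59));print(d,r)
c=env.camera('wrist');pickle.dump(c,open('w3.pkl','wb'));cv2.imwrite('pics/w3.png',c['img'][:,:,::-1])
for n in ['top','side']:
    pickle.dump(env.camera(n),open(n+'3.pkl','wb'))
ims=[rect(c,h,3,cen=(0,-.018),half=(.065,.065)) for h in (.004,-.006)]
cv2.imwrite('pics/kp3.png',np.hstack(ims)[:,:,::-1])
E
```

```text
t 4.38 face [ -1.2 -19.8 100.1] jawang 0.577 tilt err 0.012 F [ 0.4 -0.4 -0.1] T [ 0.01  0.65 -0.04] w 0.046 q [-0.3  -0.12  0.14  2.38  0.39  0.31  0.06]
[0.00109547 0.00181025 0.00057375] [-0.00648538 -0.00056465  0.01103077]
```

View pics/w3.png

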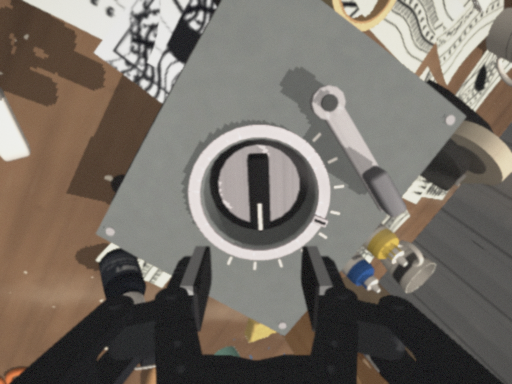

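View pics/kp3.png

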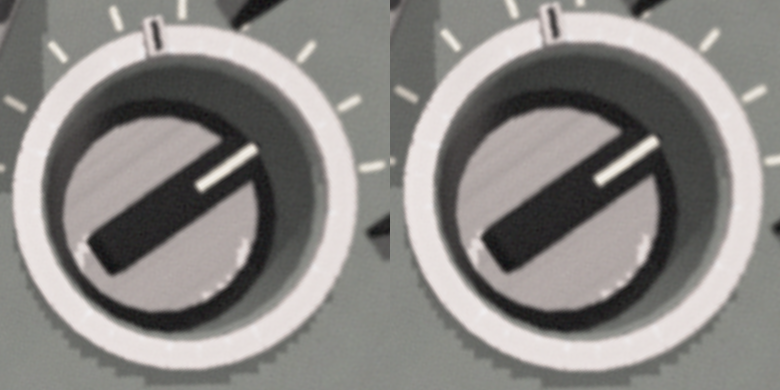

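```bash
python3 - <<'E'
from h import *
from bench import env
s=env.state();rep(s)
for n in(.02,-.024):
    d,r=delta(s,f2w([0,-.017,n])[0],tool(.60));print(n,d,d/6,r)
E
```

```text
t 4.53 face [ -1.6 -20.   99.8] jawang 0.585 tilt err 0.013 F [ 1.   0.3 -0.2] T [-0.    0.57 -0.  ] w 0.046 q [-0.3  -0.12  0.14  2.38  0.4   0.31  0.07]
0.02 [ 0.04652367  0.00202049 -0.06494145] [ 0.00775395  0.00033675 -0.01082357] [-0.0073119  -0.00173708  0.01360094]
-0.024 [ 0.07137766  0.00147361 -0.10124145] [ 0.01189628  0.0002456  -0.01687357] [-0.0073119  -0.00173708  0.01360094]
```

play_rows(
  translation=[
    [0.0078,0.0003,-0.0108],
    [0.0078,0.0003,-0.0108],
    [0.0078,0.0003,-0.0108],
    [0.0078,0.0003,-0.0108],
    [0.0078,0.0003,-0.0108],
    [0.0078,0.0004,-0.0108],
    [0,0,0],
  ],
  rotation=[
    [-0.0073,-0.0017,0.0136],
    [0,0,0],
    [0,0,0],
    [0,0,0],
    [0,0,0],
    [0,0,0],
    [0,0,0],
  ],
  jaw=[0.046,0.046,0.046,0.046,0.046,0.046,0.046],
)

```text
t: 5.12
ee_pos: [0.5697, 0.0095, 0.1314]
orientation: [0.453, 0.841, 0.135, 0.263]
wrist_force: [0.2, -1.2, -0.6]
grip_width: 0.0457
```

```bash
python3 - <<'E'
from h import *
from bench import env
s=env.state();rep(s)
d,r=delta(s,f2w([0,-.017,-.024])[0],tool(.60));print(d,d/5,r)
for n in ['top','side','wrist']:
    c=env.camera(n);pickle.dump(c,open(n+'4.pkl','wb'))
    if n=='wrist': cv2.imwrite('pics/w4.png',c['img'][:,:,::-1])
    else: cv2.imwrite(f'pics/{n}4.png',rect(c,.018,4,half=(.07,.08))[:,:,::-1])
E
```

```text
t 5.12 face [  1.9 -14.7  18.2] jawang 0.605 tilt err 0.012 F [ 0.2 -1.2 -0.6] T [0.04 0.63 0.01] w 0.0457 q [-0.32  0.12  0.19  2.33  0.61  0.12 -0.14]
[ 0.0221812  -0.00279797 -0.0359026 ] [ 0.00443624 -0.00055959 -0.00718052] [ 0.00137203 -0.00010764 -0.00488369]
```

View pics/side4.png

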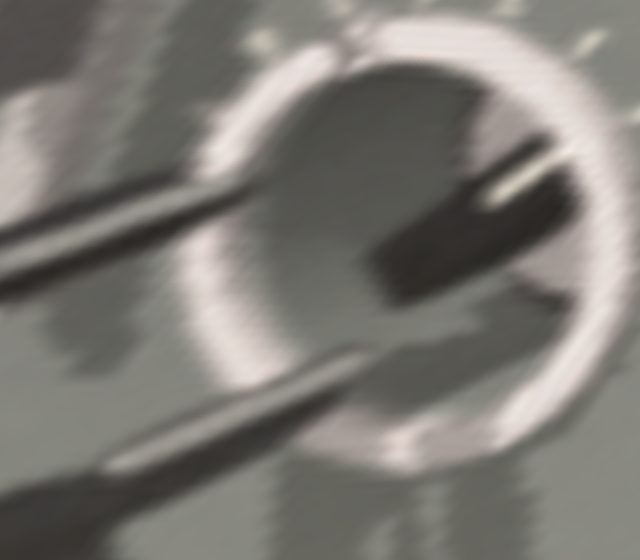

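View pics/w4.png

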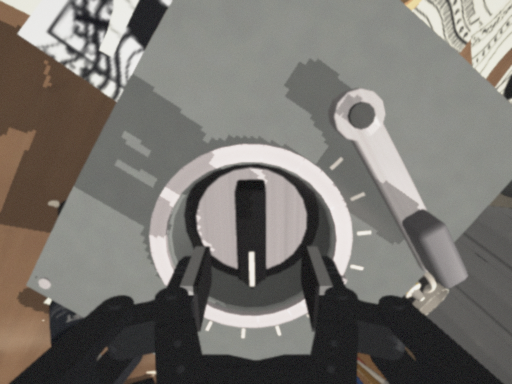

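View pics/top4.png

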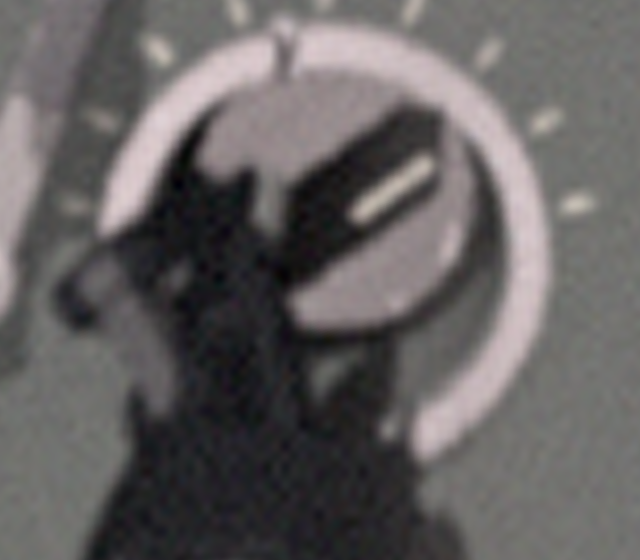

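play_rows(
  translation=[
    [0.0044,-0.0006,-0.0072],
    [0.0044,-0.0006,-0.0072],
    [0,0,0],
  ],
  rotation=[
    [0,0,0],
    [0,0,0],
    [0,0,0],
  ],
  jaw=[0.046,0.046,0.046],
)

```text
t: 5.52
ee_pos: [0.5775, 0.0074, 0.1182]
orientation: [0.454, 0.84, 0.136, 0.263]
wrist_force: [0.0, -0.1, -0.3]
grip_width: 0.0464
```

```bash
python3 - <<'E'
from h import *
from bench import env
s=env.state();rep(s)
d,r=delta(s,f2w([0,-.017,-.024])[0],tool(.60));print(d,r)
E
```

```text
t 5.52 face [  0.9 -16.6   2.9] jawang 0.602 tilt err 0.012 F [ 0.  -0.1 -0.3] T [-0.02  0.59 -0.02] w 0.0464 q [-0.36  0.17  0.24  2.32  0.67  0.08 -0.21]
[ 0.01441048 -0.0006678  -0.02271114] [ 0.00022626  0.00113404 -0.00246946]
```

play_rows(
  translation=[
    [0.0048,-0.0002,-0.0076],
    [0.0048,-0.0002,-0.0076],
    [0,0,0],
  ],
  rotation=[
    [0,0,0],
    [0,0,0],
    [0,0,0],
  ],
  jaw=[0.046,0.046,0.046],
)

```text
t: 5.77
ee_pos: [0.5845, 0.0069, 0.107]
orientation: [0.453, 0.841, 0.135, 0.264]
wrist_force: [-0.1, -1.3, 0.6]
grip_width: 0.0459
```

```bash
python3 - <<'E'
from h import *
from bench import env
s=env.state();rep(s)
d,r=delta(s,f2w([0,-.017,-.024])[0],tool(.60));print(d,r)
E
```

```text
t 5.77 face [  0.4 -17.  -10.3] jawang 0.604 tilt err 0.012 F [-0.1 -1.3  0.6] T [0.01 0.58 0.02] w 0.0459 q [-0.33  0.2   0.21  2.31  0.91  0.06 -0.45]
[ 0.00737103 -0.00020498 -0.01149945] [ 0.00214545  0.00090636 -0.00350251]
```

play_rows(
  translation=[
    [0.0034,-0.0001,-0.005],
    [0.0034,-0.0001,-0.005],
    [0,0,0],
  ],
  rotation=[
    [0,0.02,0],
    [0,0.02,0],
    [0,0,0],
  ],
  jaw=[0.046,0.046,0.046],
)

```text
t: 6.02
ee_pos: [0.5923, 0.0066, 0.0978]
orientation: [0.457, 0.845, 0.127, 0.247]
wrist_force: [-0.5, -0.1, 0.6]
grip_width: 0.0459
```

```bash
python3 - <<'E'
from h import *
from bench import env
s=env.state();rep(s)
d,r=delta(s,f2w([0,-.017,-.024])[0],tool(.60));print(d,r)
for n in ['side','wrist']:
    c=env.camera(n);pickle.dump(c,open(n+'5.pkl','wb'))
    if n=='wrist': cv2.imwrite('pics/w5.png',c['img'][:,:,::-1])
    else: cv2.imwrite(f'pics/{n}5.png',rect(c,-.006,4,half=(.07,.08))[:,:,::-1])
E
```

```text
t 6.02 face [  1.6 -17.1 -22.4] jawang 0.602 tilt err 0.04 F [-0.5 -0.1  0.6] T [0.02 0.54 0.01] w 0.0459 q [-0.11  0.24 -0.02  2.26  0.78  0.11 -0.3 ]
[-4.10571562e-04  8.72822959e-05 -2.27420155e-03] [-0.00042857 -0.0381413  -0.00109754]
```

View pics/side5.png

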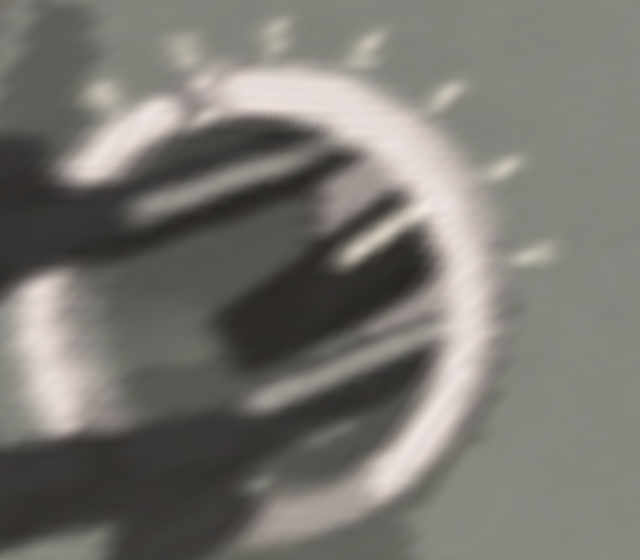

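View pics/w5.png

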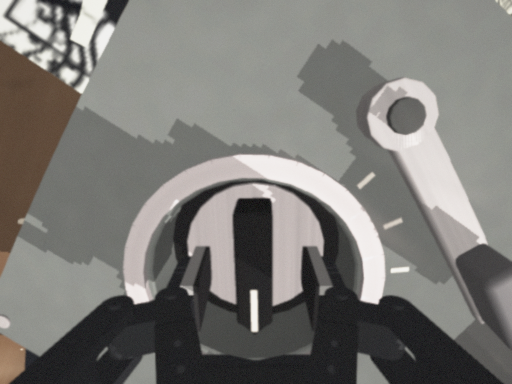

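play_rows(
  translation=[
    [0,0,0],
    [0,0,0],
    [0,0,0],
    [0,0,0],
    [0,0,0],
  ],
  rotation=[
    [0,0,0],
    [0,0,0],
    [0,0,0],
    [0,0,0],
    [0,0,0],
  ],
  jaw=[0.01,0.01,0.01,0.01,0.01],
  grip_force=30,
)

```text
t: 6.53
ee_pos: [0.5908, 0.0063, 0.0969]
orientation: [0.457, 0.846, 0.126, 0.247]
wrist_force: [-4.1, -1.6, 5.4]
grip_width: 0.0175
```

```bash
python3 - <<'E'
from h import *
from bench import env
s=env.state();rep(s); print(N*.1)
E
```

```text
t 6.53 face [ -0.1 -17.4 -22.2] jawang 0.603 tilt err 0.041 F [-4.1 -1.6  5.4] T [0.02 0.55 0.02] w 0.0175 q [-0.11  0.24 -0.01  2.27  0.79  0.11 -0.3 ]
[-0.05648633  0.0012429   0.0825    ]
```

play_rows(
  translation=[
    [0,0,0],
    [0,0,0],
    [0,0,0],
    [0,0,0],
  ],
  rotation=[
    [-0.0565,0.0012,0.0825],
    [-0.0565,0.0012,0.0825],
    [-0.0565,0.0012,0.0825],
    [-0.0565,0.0012,0.0825],
  ],
  jaw=[0.01,0.01,0.01,0.01],
)

```text
t: 6.87
ee_pos: [0.591, 0.0064, 0.0971]
orientation: [0.28, 0.919, 0.067, 0.271]
wrist_force: [-4.7, 0.1, 6.0]
grip_width: 0.0176
```

```bash
python3 - <<'E'
from h import *
from bench import env
s=env.state();rep(s)
E
```

```text
t 6.87 face [  0.2 -17.3 -22.2] jawang 1.007 tilt err 0.041 F [-4.7  0.1  6. ] T [ 0.14  0.57 -0.05] w 0.0176 q [-0.1   0.24 -0.04  2.27  0.95  0.13 -0.07]
```

play_rows(
  translation=[
    [0,0,0],
    [0,0,0],
    [0,0,0],
    [0,0,0],
    [0,0,0],
    [0,0,0],
    [0,0,0],
    [0,0,0],
  ],
  rotation=[
    [-0.0565,0.0012,0.0825],
    [-0.0565,0.0012,0.0825],
    [-0.0565,0.0012,0.0825],
    [-0.0565,0.0012,0.0825],
    [-0.0565,0.0012,0.0825],
    [-0.0565,0.0012,0.0825],
    [-0.0565,0.0012,0.0825],
    [0,0,0],
  ],
  jaw=[0.01,0.01,0.01,0.01,0.01,0.01,0.01,0.01],
)

```text
t: 7.53
ee_pos: [0.5913, 0.0069, 0.0973]
orientation: [-0.049, 0.956, -0.039, 0.286]
wrist_force: [-3.6, -0.6, 5.9]
grip_width: 0.0167
```

```bash
python3 - <<'E'
from h import *
from bench import env
s=env.state();rep(s)
ims=[]
for n in ['side','wrist','top']:
    c=env.camera(n);pickle.dump(c,open(n+'6.pkl','wb'))
    ims+= [rect(c,h,3,half=(.065,.065)) for h in (.007,-.006)]
    if n=='wrist': cv2.imwrite('pics/w6.png',c['img'][:,:,::-1])
cv2.imwrite('pics/r6.png',np.vstack([np.hstack(ims[:2]),np.hstack(ims[2:4])])[:,:,::-1][:,:])
E
```

```text
t 7.53 face [  0.5 -16.8 -22.2] jawang 1.707 tilt err 0.04 F [-3.6 -0.6  5.9] T [0.11 0.54 0.14] w 0.0167 q [-0.09  0.24 -0.07  2.28  1.24  0.15  0.33]
```

View pics/w6.png

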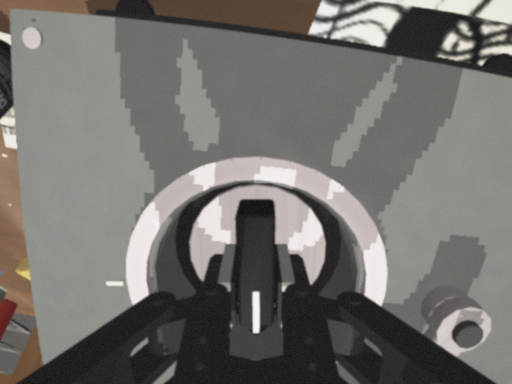

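View pics/r6.png

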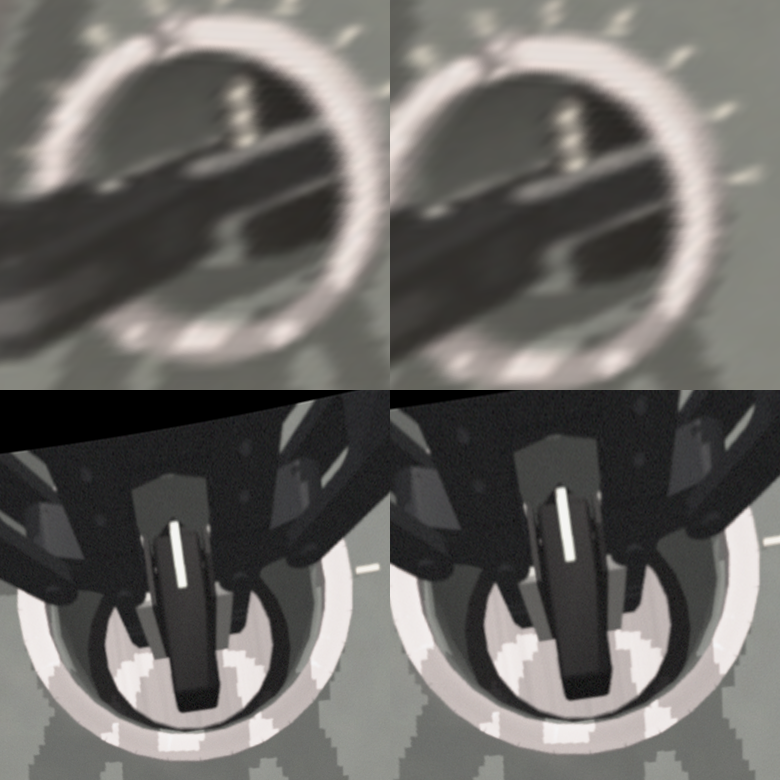

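play_rows(
  translation=[
    [0,0,0],
    [0,0,0],
    [0,0,0],
    [0,0,0],
    [0,0,0],
    [0,0,0],
  ],
  rotation=[
    [-0.0294,0.0006,0.0429],
    [0,0,0],
    [0,0,0],
    [0,0,0],
    [0,0,0],
    [0,0,0],
  ],
  jaw=[0.01,0.01,0.046,0.046,0.046,0.046],
)

```text
t: 8.18
ee_pos: [0.5909, 0.0064, 0.0962]
orientation: [-0.072, 0.955, -0.047, 0.285]
wrist_force: [-0.5, 0.4, 0.3]
grip_width: 0.0459
```

```bash
python3 - <<'E'
from h import *
from bench import env
s=env.state();rep(s)
R=Ro.from_quat(s['orientation']).as_matrix();print('tool z',R[:,2],-N)
E
```

```text
t 8.18 face [ -0.4 -17.3 -22.8] jawang 1.755 tilt err 0.042 F [-0.5  0.4  0.3] T [ 0.01  0.6  -0.04] w 0.0459 q [-0.09  0.24 -0.07  2.28  1.26  0.16  0.36]
tool z [ 0.5509624  -0.0487296  -0.83310615] [ 0.56486328 -0.012429   -0.825     ]
```

play_rows(
  translation=[
    [-0.0055,0.0003,0.0082],
    [-0.0055,0.0003,0.0082],
    [-0.0055,0.0003,0.0082],
    [-0.0084,0.0002,0.0125],
    [-0.0084,0.0002,0.0125],
    [-0.0084,0.0002,0.0125],
    [-0.0084,0.0002,0.0125],
    [-0.0084,0.0002,0.0125],
    [-0.0084,0.0002,0.0125],
    [0,0,0],
  ],
  rotation=[
    [0,0,0],
    [0,0,0],
    [0,0,0],
    [0,0,0],
    [0,0,0],
    [0,0,0],
    [0,0,0],
    [0,0,0],
    [0,0,0],
    [0,0,0],
  ],
  jaw=[0.046,0.046,0.046,0.046,0.046,0.046,0.046,0.046,0.046,0.046],
)

```text
t: 9.02
ee_pos: [0.5245, 0.0084, 0.1984]
orientation: [-0.071, 0.954, -0.047, 0.287]
wrist_force: [0.2, 0.1, 0.6]
grip_width: 0.0459
```

```bash
python3 - <<'E'
from h import *
from bench import env
s=env.state();rep(s)
ims=[]
for n in ['wrist','top','side']:
    c=env.camera(n);pickle.dump(c,open(n+'7.pkl','wb'))
    ims+= [rect(c,h,3,half=(.065,.065)) for h in (.007,-.006)]
    if n=='wrist': cv2.imwrite('pics/w7.png',c['img'][:,:,::-1])
cv2.imwrite('pics/r7.png',np.hstack(ims[:2])[:,:,::-1])
cv2.imwrite('pics/r7b.png',np.vstack([np.hstack(ims[2:4]),np.hstack(ims[4:])])[:,:,::-1])
E
```

```text
t 9.02 face [  2.5 -16.8  99. ] jawang 1.754 tilt err 0.04 F [0.2 0.1 0.6] T [0.01 0.58 0.01] w 0.0459 q [ 0.12 -0.08 -0.3   2.34  0.39  0.33  1.2 ]
```

View pics/w7.png

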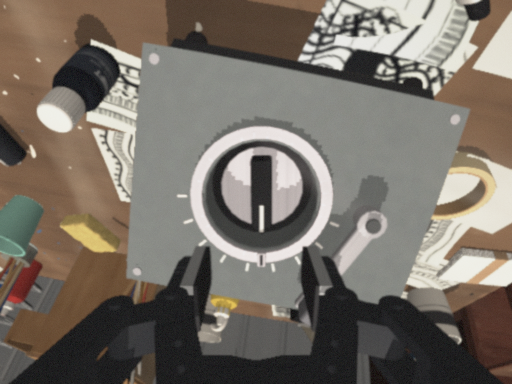

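View pics/r7.png

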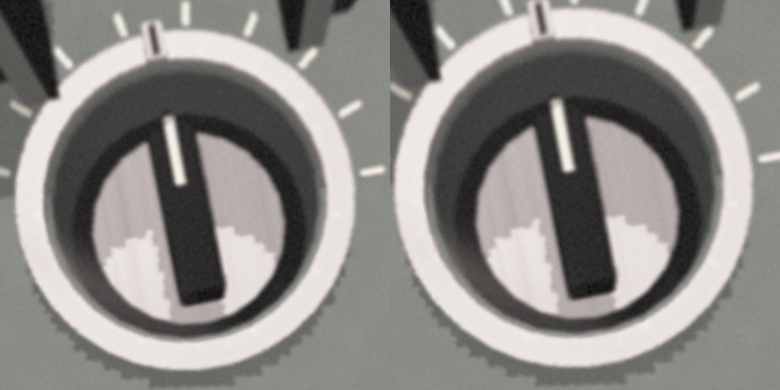

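View pics/r7b.png

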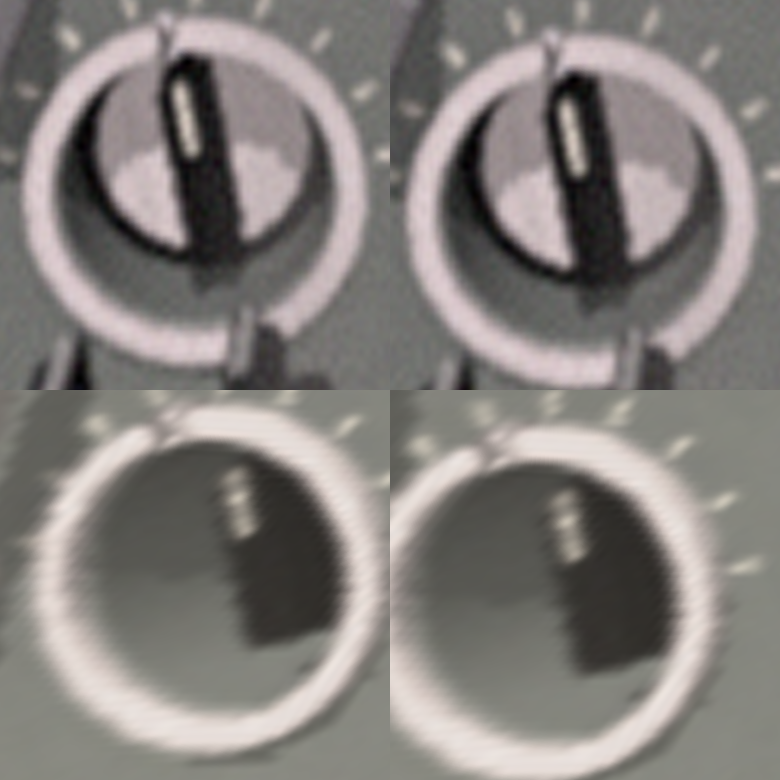

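```bash
python3 - <<'E'
from h import *
def ang(x,y): return np.arctan2(-x,-y)
s=8;half=(.065,.065);C=65*s
for f in ['wrist7','top7','wrist3' ]:
    fn=f if f[0]=='t' else {'wrist7':'wrist7','wrist3':'w3'}[f]
    c=pickle.load(open(fn+'.pkl','rb'))
    # ring at h=.004: ellipse fit of outer/inner bright ring
    g=cv2.cvtColor(rect(c,.004,s,half=half),cv2.COLOR_RGB2GRAY)
    m=(g>170).astype(np.uint8); n,l,st,_=cv2.connectedComponentsWithStats(m); k=1+np.argmax(st[1:,4])
    cn,_=cv2.findContours((l==k).astype(np.uint8),cv2.RETR_EXTERNAL,cv2.CHAIN_APPROX_NONE)
    p=max(cn,key=cv2.contourArea)[:,0].astype(float)
    # robust circle
    w=np.ones(len(p),bool)
    for _ in range(10):
        A=np.c_[2*p[w],np.ones(w.sum())];x=np.linalg.lstsq(A,(p[w]**2).sum(1),rcond=None)[0];cen=x[:2];r=np.sqrt(x[2]+cen@cen);w=abs(np.hypot(*(p-cen).T)-r)<1.0*s
    # tooth at h=.007; centre shift assumed same bias in face coords -> use cen
    g7=cv2.cvtColor(rect(c,.007,s,half=half),cv2.COLOR_RGB2GRAY)
    yy,xx=np.mgrid[:g7.shape[0],:g7.shape[1]];rr=np.hypot(xx-cen[0],yy-cen[1])/s;aa=ang(xx-cen[0],yy-cen[1])
    t=(rr>49.5)&(rr<56)&(abs(aa-.18)<.09)&(g7<110)
    q=np.c_[xx[t],yy[t]].astype(np.float32); mt=q.mean(0)
    gk=cv2.cvtColor(rect(c,-.006,s,half=half),cv2.COLOR_RGB2GRAY)
    a0=-.97 if f=='wrist3' else .18
    rk=np.hypot(xx-cen[0],yy-cen[1])/s
    al=(abs(aa-a0)<.25)&(rk>12)&(rk<37)&(gk>215 if f[0]=='w' else gk>170)
    n,l,st,_=cv2.connectedComponentsWithStats(al.astype(np.uint8));k=1+np.argmax(st[1:,4])
    z=np.c_[xx[l==k],yy[l==k]].astype(np.float32);v=cv2.fitLine(z,cv2.DIST_L2,0,0,0)[:,0]
    v2=v[:2]*(-1 if v[1]>0 else 1); mk=z.mean(0)
    vt=cv2.fitLine(q,cv2.DIST_L2,0,0,0)[:,0];vt=vt[:2]*(-1 if vt[1]>0 else 1)
    print(f,'cen',cen/s-65,'r',r/s,'tooth pos ang',ang(*(mt-cen)),'line dir',ang(*vt),len(q),'| knob line dir',ang(*v2),'pos ang',ang(*(mk-cen)),len(z), np.hypot(*(mk-cen))/s)
E
```

```text
wrist7 cen [-3.50982583  0.41875915] r 57.40539975008388 tooth pos ang 0.19450898578311288 line dir 0.1891485 503 | knob line dir 0.18620224 pos ang 0.20510714874445718 2555 21.18927423131675<stdin>:20: RuntimeWarning: Mean of empty slice.
  ret = um.true_divide(
Traceback (most recent call last):
ValueError: attempt to get argmax of an empty sequence
```

```bash
python3 - <<'E'
from h import *
a=[pickle.load(open(n+'7.pkl','rb'))['img'][100:280,140:340,::-1] for n in('top','side')]
cv2.imwrite('pics/f7.png',cv2.resize(np.hstack(a),None,fx=2,fy=2))
E
```

```text
(no output)
```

View pics/f7.png

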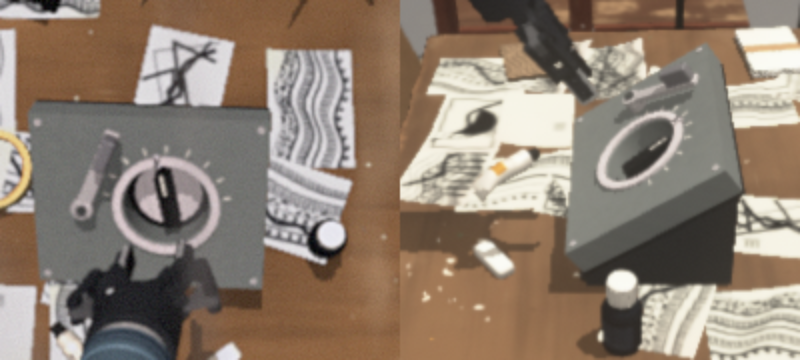

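The top view (left) shows the keeper swung uphill at (95,175), clear of the well, and the knob nose pointing at the tooth at (158,160). The side view (right) shows the bottle standing at (620,310) and the gripper clear of everything.

```bash
python3 -c "
from bench import env
print(env.sign_off())"
```

```text
the job is handed in; nothing more can be done
None
```

The job is handed in: the keeper bar is swung aside and the knob's white-lined end points at the tooth. It took about 9 of the 42 s.

- **Keeper:** I swung it uphill with the fingers straddling the tab. By eye it stands at about 1.15 rad, past the 0.7 needed to clear the well.
- **Knob:** I gripped it at about -0.97 rad, turned it and let go. The last wrist picture put the white line at 0.186 rad and the tooth at 0.189 to 0.195 rad, a gap of under 0.01 rad.
- **Ring and bottle:** The tooth read about 0.183 rad before the turn, so I take the ring as unmoved within my measuring error. The bottle is still standing, and the gripper was about 100 mm clear of the face at hand-in.

**Checks that failed or disagreed:**
- The script's top-camera check of the final angles failed because its threshold found no pixels. By eye, that view gave a rougher knob angle of about 0.14 to 0.17 rad.
- The position of the white line in the wrist picture, rather than its direction, gave 0.205 rad. I trust that less, because the wrist camera showed a sideways bias of about 3 mm.
- To stay off joint 6's limit, I tilted the tool about 0.04 rad off the normal while gripping the knob. The wrist force readings stayed below 10 N throughout.

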